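# Centre the finial on its varnishing stand

## Task

Two small turned wooden finials stand on round varnishing stands; one of them stands well off the middle of its plate. With the fingertips or the outside of the fingers, push it with light taps, best low on its foot, until the whole foot is inside the circle scribed on the plate, and leave it standing there upright. Do not pinch, lift or tip it (it topples easily), and leave the other finial and everything else on the bench as they are.

Things in the scene. Friction and masses are not known exactly. Their poses are not given: they have to be found in the camera images.
- finial_1: The off-centre finial: turned dark wood, 42 mm tall, about 0.08 kg, loose on stand_1. Round foot 31 mm in diameter with a straight side from its underside up to 11 mm, a 12 mm thick waist at 18 mm, and a ball-shaped head 24 mm in diameter whose widest part is at 30 mm. Origin: centre of the foot's underside, z up along its axis. The head is easily tipped over if pushed; pushed on the foot it slides.
- stand_1_plate (a point): Centre of the top surface of the plate of the stand under finial_1; z up. Metal plate 100 mm in diameter, 8 mm thick, flat, its top 60 mm above the bench on a 22 mm thick column and an 88 mm round base. A dark circle 45 mm in inside diameter (line 1.4 mm wide) is scribed round this centre. The stand is fixed and does not move.
- finial_2: A second, identical finial, already in the middle of the other stand; leave it alone. Origin as finial_1.
- stand_2_plate (a point): Centre of the plate top of the second, identical, fixed stand, which carries finial_2. The two stands are found in either of two places, left or right.
- stain_tin: Bystander: round tin 78 mm in diameter, 77 mm tall, loose, origin at the centre of its underside.
- wood_block: Bystander: wooden off-cut 45 x 100 x 33 mm, long side along its y, loose, origin at the centre of its underside.
- lamp_foot (a point): Obstacle, fixed: centre of the round foot (about 110 mm in diameter, 90 mm high with its socket) of a black bench lamp standing on the bench behind and between the two places of the stands; a thin pole rises from it to about 0.47 m, leaning slightly away and to the right, and carries a shade there. Swing the arm and wrist past it on the robot's side.
There are look-alikes about, which are no part of the job. Leave any red or turquoise look-alike of the finial_1 alone.

How it is judged:
At the end, for the whole second after the job is handed in: finial_1 stands upright and at rest on its plate, its axis within 7 mm of the plate's centre (its foot inside the scribed circle); finial_2 still stands upright within 8 mm of its own plate's centre; tin and off-cut within 20 mm of where they were (horizontal distance between finial_1 and stand_1_plate below 0.007 m and z of finial_1 in the frame of stand_1_plate between -0.003 and 0.003 m and angle between each of finial_1, finial_2's own z axis and vertical below 0.06 rad and linear speed of finial_1 below 0.01 m/s and horizontal distance between finial_2 and stand_2_plate below 0.008 m and distance of each of stain_tin, wood_block from where it was at the start of the episode below 0.02 m); the robot touches nothing.
It fails at once if the finial is tipped by more than 17 degrees or drops off its plate (angle between finial_1's own z axis and vertical above 0.3 rad or z of finial_1 in the frame of stand_1_plate below -0.008 m).
It fails at once if the finial is lifted off its plate (8 mm) (z of finial_1 in the frame of stand_1_plate above 0.008 m).
It fails at once if the finial is pinched or struck: more than 12 N on it from the gripper or arm (contact force between any of the fingers, the arm and finial_1 above 12 N).
It fails at once if the other finial is moved by more than 5 mm (distance of finial_2 from where it was at the start of the episode above 0.005 m).
It fails at once if the tin or the off-cut is moved by more than 20 mm (distance of any of stain_tin, wood_block from where it was at the start of the episode above 0.02 m).
It also fails if it takes over 40 s, if anything falls off the work surface, if the arm or the gripper's body presses on something with over 40 N, if the wrist force passes 120 N, or if a joint passes its speed limit or range.

## Robot

A 6-joint arm with a two-finger parallel gripper is mounted at the origin on a cart in front of the work surface, level with it; the furniture and walls round the work are solid. World frame = base frame: x ahead of the robot, y to its left, z up, the work surface at z = 0. Lengths are in m, angles in rad, forces in N, time in s.
With the tool pointing down it reaches from about 0.425 to 0.925 m from the base axis. Payload 12.5 kg.
Tool frame: the origin (TCP) lies at the very end of the fingers, on their centre line; the grasp point (between the pads) lies 19 mm behind it; z points along the fingers, y is the line along which they close (so a half turn about z gives the same grasp; the last joint's range is limited). The gripper opens to 85 mm and grips with 20 to 120 N. Pads are 22 mm wide; open, the fingers measure 114 mm over their backs; the gripper's body (76 mm by 85 mm) begins 54 mm behind the grasp point. The pads swing forward as they close: fully open they stand 13 mm farther back than shut.
Start: joints at [1.116, 0.491, 1.559, -0, 1.092, -0.106], TCP at [0.214, 0.587, 0.231] pointing down, gripper open.
Joint ranges: [-3.1, 3.1], [-0.84, 2.19], [0.05, 2.79], [-1.13, 4.28], [0.06, 2.93], [-2.69, 2.69]. Speed limits (rad/s): [2.22, 2.22, 2.79, 3.14, 3.14, 3.14].

## Interface

Orientations are given as [roll, pitch, yaw] about the fixed x, y, z axes, in that order (R = Rz(yaw) Ry(pitch) Rx(roll)).
In Python, from rig import * gives the robot as it stands.
- The arm moves only by the tool send_rows, never from a script. Its argument "deltas" is a list of rows, each an object with "offset": the shift along the world's x, y, z in m, a list of three; "delta_rot": the turn, a rotation vector about the world's x, y, z in rad, a list of three; "jaw": the finger opening in m, from 0 to 0.0854. A call has exactly 8 rows; each row is the pose to reach, as a shift and turn from the pose commanded when the call began; what a row does not reach only later rows make up. A row lasts 1/10 s, in which the tool goes at most 50 mm and 8.59 degrees, less where a joint would pass 70% of its speed; a pose out of reach is approached as far as the arm can. A call with a gripper value outside its range is refused whole. The fingers move at their own pace and stop on an object; "force" is the grip in N (left out, the last holds). Time passes only in rows, so rows that repeat a pose let the fingers close, or fill a call up. It gives the time, the measured TCP pose, the force, the opening and the grip force at its end, in the units of the state.
- sense(): the state, without advancing time (a new reading comes with each control period).
- grab_frame(name): name is "side" or "top" or "wrist"; returns the picture (384x512x3 uint8, red, green, blue); there is no depth.
- camera_params(name): a dict with "fx", "fy", "cx", "cy" (pixels), "rvec" (rotation vector, rad) and "tvec" (3), from world to camera coordinates, as OpenCV has them. Camera axes: x right, y down, z forward; pixel columns grow to the right and rows downward; lengths in m; the calibration is good to about 2 mm. A picture is of the moment at which its call begins: read the wrist's pose just before it. camera_params takes no time and is no camera call; for the wrist camera it gives the pose at the moment of the call.
- close_job(): hands the job in; it is judged then, once.
The state is a dict: "t": time; "joint_positions": joint angles; "joint_vel": joint speeds; "effort": joint torques, N m; "position": TCP position; "ee_rot": TCP orientation; "ft_force": force on the tool from outside, world axes, zero at the start; "torque": the same for the moment, N m; "gripper_width": finger opening in m; "finger_force": force on a finger pad.
Only numpy, scipy, OpenCV 4.12 (cv2) and the standard library are available. Lean on these libraries where they do the work, as an engineer would, in place of code of your own. Each camera call takes 0.05 s, during which the arm holds its last target. There are 200 camera calls.

## Working session

There is one attempt and no reset: what is moved stays moved. The work goes in short steps, Python scripts to look and compute and a tool call to move; the robot and the scene stay as the last step left them, time stands still between calls to the robot, and variables do not carry over. Pictures are saved under pics/ and viewed, at most 10 in all, crops included, and the job is handed in when it is done.

Besides the shell and the picture viewer there is one more tool, called after "Request:" as name([rows], argument=value, ...), one row to a line, values as JSON. send_rows: Moves the arm, as the interface text tells. Its arguments: {"type":"object","properties":{"deltas":{"type":"array","items":{"type":"object","properties":{"offset":{"type":"array","items":{"type":"number"}},"delta_rot":{"type":"array","items":{"type":"number"}},"jaw":{"type":"number"}}}},"force":{"type":"number"}},"required":["deltas"]}

```bash
mkdir -p pics; cat > h.py <<'E'
from rig import *
import numpy as np, cv2
def P(n):
    p=camera_params(n); K=np.array([[p['fx'],0,p['cx']],[0,p['fy'],p['cy']],[0,0,1.]])
    return K,cv2.Rodrigues(np.array(p['rvec'],float))[0],np.array(p['tvec'],float)
def ray(c,u,v,z):
    K,R,t=c; d=R.T@np.linalg.solve(K,[u,v,1.]); o=-R.T@t
    return o+d*(z-o[2])/d[2]
def proj(c,X):
    K,R,t=c; q=K@(R@np.array(X,float)+t); return q[:2]/q[2]
def save(n,f,im): cv2.imwrite('pics/'+f,im[:,:,::-1])
E
python3 - <<'E'
from h import *
a=[grab_frame(n) for n in('side','top')]
cv2.imwrite('pics/s0.png',a[0][:,:,::-1]);cv2.imwrite('pics/t0.png',a[1][:,:,::-1])
for n in('side','top','wrist'):
    K,R,t=P(n);print(n,K[0,0],-R.T@t,R[2])
s=sense();print(s)
E
```

```text
side 369.8441471754547 [ 0.40836974 -0.55379389  0.45894297] [ 0.17595953  0.8639001  -0.47192676]
top 431.3561441057623 [0.34318077 0.16039963 0.9967774 ] [ 0.24098343 -0.01024032 -0.9704752 ]
wrist 265.1367816670198 [0.13734569 0.61398672 0.37300615] [ 0.29588581 -0.10871377 -0.94901681]
{'t': 0.1, 'joint_positions': array([ 1.11640061e+00,  4.91498248e-01,  1.55939023e+00,  1.37799172e-05,
        1.09171231e+00, -1.05611987e-01]), 'joint_vel': array([ 1.23736935e-03, -1.53749492e-03, -2.44195890e-03,  5.96012981e-04,
       -3.86193157e-04,  9.74882868e-05]), 'effort': array([ 2.62727153e-03, -6.19441724e+01, -2.62027127e+01, -8.94165373e-05,
        2.85847411e-03,  4.88226078e-05]), 'position': array([0.21349049, 0.58719197, 0.23078623]), 'ee_rot': array([-3.14059143e+00, -1.18426763e-04,  2.79280251e+00]), 'ft_force': array([0.67186997, 0.44310718, 0.43118916]), 'torque': array([ 0.02654623, -0.004015  ,  0.03844867]), 'finger_force': 0.0, 'gripper_width': 0.08589652192104869}
```

View pics/s0.png

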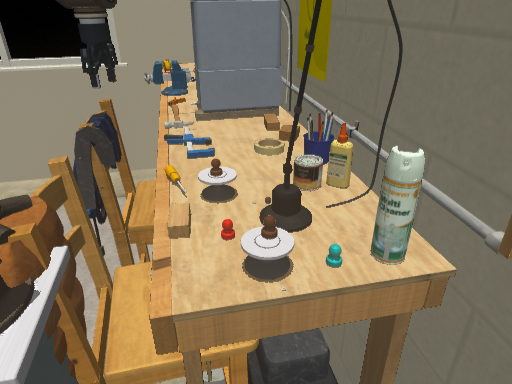

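View pics/t0.png

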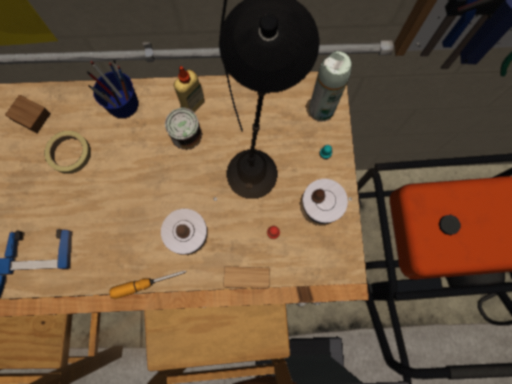

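Candidates: dark finials at side (269,226)/top (318,197) on the right stand, and side (216,167)/top (183,231) on the left one. The red look-alike is at side (228,229) and the turquoise one at side (335,255). By eye the right-hand finial is off-centre, so I'll measure both and check in a crop.

```bash
cat > m.py <<'E'
from h import *
def plate(im,c,guess,z=.06):
    # white plate mask near the guess, ellipse of hull, ray onto plane
    u,v=proj(c,guess); hsv=cv2.cvtColor(im,cv2.COLOR_RGB2HSV)
    m=((hsv[...,1]<60)&(hsv[...,2]>130)).astype(np.uint8)
    roi=np.zeros_like(m); cv2.circle(roi,(int(u),int(v)),45,1,-1); m&=roi
    cs,_=cv2.findContours(m,cv2.RETR_EXTERNAL,cv2.CHAIN_APPROX_NONE)
    k=max(cs,key=cv2.contourArea)
    h=cv2.convexHull(k)[:,0].astype(float)
    w=np.array([ray(c,a,b,z)[:2] for a,b in h]).astype(np.float32)
    (x,y),r=cv2.minEnclosingCircle(w); e=cv2.fitEllipse(w)
    return (x,y,r),e
def dark(im,c,u,v,r):
    hsv=cv2.cvtColor(im,cv2.COLOR_RGB2HSV).astype(int)
    m=((hsv[...,2]<120)&(hsv[...,1]>70)).astype(np.uint8)
    roi=np.zeros_like(m); cv2.circle(roi,(int(u),int(v)),r,1,-1); m&=roi
    n,l,s,ce=cv2.connectedComponentsWithStats(m); i=1+np.argmax(s[1:,4]); return s[i],ce[i],m
E
python3 - <<'E'
from m import *
for n,pts in(('top',[(324,201,318,196),(184,231,183,231)]),('side',[(267,242,269,227),(217,176,216,167)])):
    im=grab_frame(n);c=P(n)
    for u,v,a,b in pts:
        g=ray(c,u,v,.06);print(n,g,plate(im,c,g))
        s,ce,_=dark(im,c,a,b,16);print('  dark',s,ce,ray(c,*ce,.085))
    crops=[cv2.resize(im[v-40:v+40,u-40:u+40],(400,400),interpolation=cv2.INTER_CUBIC) for u,v,_,_ in pts]
    cv2.imwrite(f'pics/c_{n}.png',np.hstack(crops)[:,:,::-1])
E
```

```text
top [0.54291735 0.00193107 0.06      ] ((0.545032799243927, -0.00025426989304833114, 0.05038795992732048), ((0.5453445911407471, -0.00034556910395622253), (0.09904411435127258, 0.09958608448505402), 104.1530532836914))
  dark [312 190  12  13 125] [317.944 195.856] [0.54953604 0.01838008 0.085     ]
top [0.48882211 0.31295842 0.06      ] ((0.48998764157295227, 0.3143632709980011, 0.04997939243912697), ((0.4898601174354553, 0.31450483202934265), (0.09862834960222244, 0.09914737939834595), 158.65853881835938))
  dark [177 225  12  13 128] [182.4140625 230.8359375] [0.48542848 0.31225711 0.085     ]
side [ 0.5439813  -0.00789496  0.06      ] ((0.5409039258956909, -0.0033782408572733402, 0.054367609322071075), ((0.5441573262214661, -0.004737863317131996), (0.09882235527038574, 0.10611078143119812), 160.89492797851562))
  dark [260 214  17  25 280] [268.73214286 226.65357143] [0.55009804 0.00447183 0.085     ]
side [0.48803983 0.29915857 0.06      ] ((0.4880756139755249, 0.30703073740005493, 0.055581558495759964), ((0.4887971580028534, 0.30712002515792847), (0.09958595037460327, 0.11228951811790466), 175.54043579101562))
  dark [211 159  11  17 139] [215.57553957 167.39568345] [0.48562467 0.29698067 0.085     ]
```

View pics/c_side.png

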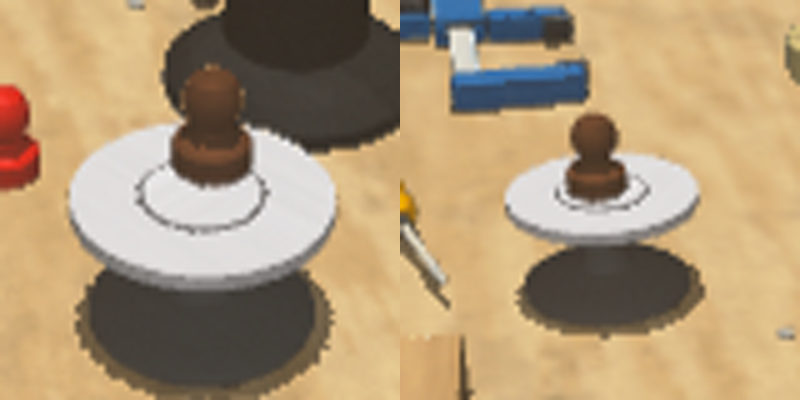

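View pics/c_top.png

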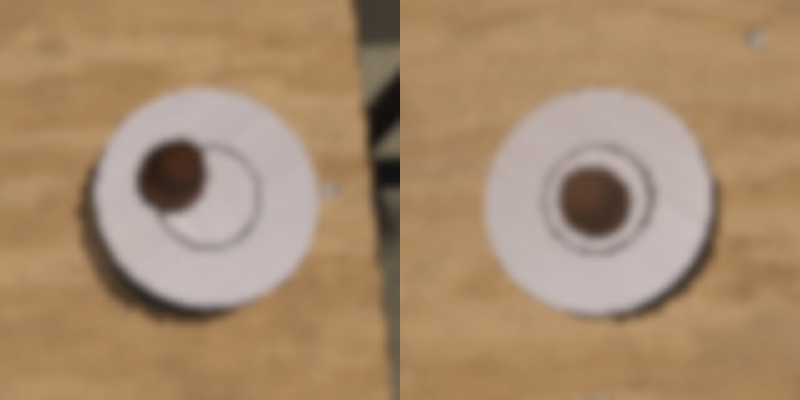

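The right-hand finial (top crop, foot left of and above its circle) is off-centre and the left one is centred, so the target is at side (269,227) / top (318,196). Next I'll get the lamp position and the push geometry.

```bash
python3 - <<'E'
from m import *
c=P('top');cs=P('side')
print('lamp foot',ray(c,252,176,.02),ray(cs,286,217,.02))
# pole: match side pixel on pole with top rays at heights
for z in(.1,.2,.3,.4):
    f=ray(cs,286,195,.09); 
    print(z,[ray(cs,u,v,z)[:2].round(3) for u,v in((292,160),(300,100),(308,60))], ray(c,258,120,z)[:2].round(3),ray(c,262,95,z)[:2].round(3))
print('fin1',ray(c,317.944,195.856,.071),'fin2',ray(c,182.41,230.84,.071))
# side check: foot bottom front edge + axis column (269) of finial1
print('proj side plate c',proj(cs,(.545,0,.06)),'fin1 ctr',proj(cs,(.5525,.016,.071)))
E
```

```text
lamp foot [0.61857751 0.15952928 0.02      ] [0.62243692 0.13172327 0.02      ]
0.1 [array([0.674, 0.265]), array([0.884, 0.843]), array([1.262, 1.832])] [0.725 0.141] [0.785 0.129]
0.2 [array([0.6  , 0.037]), array([0.752, 0.454]), array([1.024, 1.167])] [0.683 0.143] [0.736 0.133]
0.3 [array([ 0.526, -0.191]), array([0.619, 0.065]), array([0.787, 0.503])] [0.64  0.145] [0.687 0.136]
0.4 [array([ 0.452, -0.419]), array([ 0.487, -0.324]), array([ 0.549, -0.162])] [0.597 0.148] [0.638 0.14 ]
fin1 [0.55270455 0.01619943 0.071     ] fin2 [0.48760417 0.3145976  0.071     ]
proj side plate c [266.53122637 239.52482454] fin1 ctr [268.43221403 229.47590799]
```

Request:
send_rows([
  {"offset":[0.024,-0.036,0],"delta_rot":[0,0,-0.012],"jaw":0.085},
  {"offset":[0.048,-0.072,0],"delta_rot":[0,0,-0.024],"jaw":0.085},
  {"offset":[0.072,-0.108,0],"delta_rot":[0,0,-0.036],"jaw":0.085},
  {"offset":[0.096,-0.144,0],"delta_rot":[0,0,-0.048],"jaw":0.085},
  {"offset":[0.12,-0.18,0],"delta_rot":[0,0,-0.06],"jaw":0.085},
  {"offset":[0.144,-0.216,0],"delta_rot":[0,0,-0.072],"jaw":0.085},
  {"offset":[0.168,-0.252,0],"delta_rot":[0,0,-0.084],"jaw":0.085},
  {"offset":[0.19,-0.287,0],"delta_rot":[0,0,-0.096],"jaw":0.085},
])

```text
t: 1.0
position: [0.4044, 0.2988, 0.2314]
ee_rot: [3.141, 0.0, 2.696]
ft_force: [0.2, -0.0, -0.6]
gripper_width: 0.0851
finger_force: 0.0
```

Request:
send_rows([
  {"offset":[0.018,-0.043,0],"delta_rot":[0,0,0],"jaw":0.085},
  {"offset":[0.036,-0.086,0],"delta_rot":[0,0,0],"jaw":0.085},
  {"offset":[0.054,-0.129,0],"delta_rot":[0,0,0],"jaw":0.085},
  {"offset":[0.072,-0.172,0],"delta_rot":[0,0,0],"jaw":0.085},
  {"offset":[0.09,-0.215,0],"delta_rot":[0,0,0],"jaw":0.085},
  {"offset":[0.108,-0.258,0],"delta_rot":[0,0,0],"jaw":0.085},
  {"offset":[0.126,-0.301,0],"delta_rot":[0,0,0],"jaw":0.085},
  {"offset":[0.141,-0.301,0],"delta_rot":[0,0,0],"jaw":0.085},
])

```text
t: 1.8
position: [0.5454, -0.005, 0.2312]
ee_rot: [-3.141, 0.0, 2.692]
ft_force: [0.2, -0.1, -0.2]
gripper_width: 0.0849
finger_force: 0.0
```

```bash
python3 - <<'E'
from m import *
print(sense()['position'])
c=P('wrist');im=grab_frame('wrist')
cv2.imwrite('pics/w1.png',im[:,:,::-1])
print('fin1 pix',proj(c,(.5527,.0162,.071)),'plate',proj(c,(.545,0,.06)), -c[1].T@c[2])
E
```

```text
[ 0.54544013 -0.00503847  0.23119188]
fin1 pix [277.20079327 172.54604873] plate [261.79173913 170.36218066] [0.47240797 0.02925752 0.37339168]
```

View pics/w1.png

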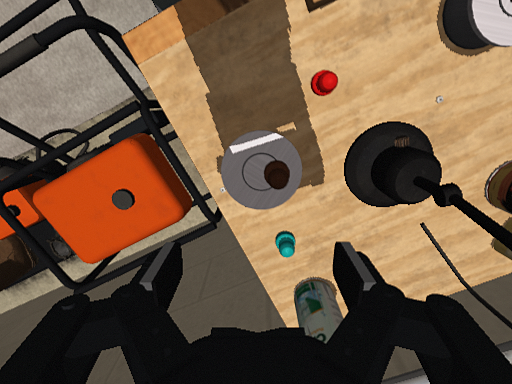

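The wrist view shows the foot at about (277,175) and the circle's centre at about (261,171), which matches the top-view estimate. The lamp is clear of the gripper on the right. Now I'll lower the open fingers well outside the finial.

Request:
send_rows([
  {"offset":[0.001,0.007,-0.03],"delta_rot":[0,0,0.004],"jaw":0.085},
  {"offset":[0.001,0.007,-0.06],"delta_rot":[0,0,0.004],"jaw":0.085},
  {"offset":[0.001,0.007,-0.09],"delta_rot":[0,0,0.004],"jaw":0.085},
  {"offset":[0.001,0.007,-0.11],"delta_rot":[0,0,0.004],"jaw":0.085},
  {"offset":[0.001,0.007,-0.11],"delta_rot":[0,0,0.004],"jaw":0.085},
  {"offset":[0.001,0.007,-0.11],"delta_rot":[0,0,0.004],"jaw":0.085},
  {"offset":[0.001,0.007,-0.11],"delta_rot":[0,0,0.004],"jaw":0.085},
  {"offset":[0.001,0.007,-0.11],"delta_rot":[0,0,0.004],"jaw":0.085},
])

```text
t: 2.65
position: [0.546, 0.0064, 0.1225]
ee_rot: [3.141, 0.002, 2.701]
ft_force: [0.5, -1.3, 1.1]
gripper_width: 0.0846
finger_force: 0.0
```

Request:
send_rows([
  {"offset":[0,-0.004,-0.01],"delta_rot":[0,0,0],"jaw":0.085},
  {"offset":[0,-0.004,-0.02],"delta_rot":[0,0,0],"jaw":0.085},
  {"offset":[0,-0.004,-0.03],"delta_rot":[0,0,0],"jaw":0.085},
  {"offset":[0,-0.004,-0.04],"delta_rot":[0,0,0],"jaw":0.085},
  {"offset":[0,-0.004,-0.05],"delta_rot":[0,0,0],"jaw":0.085},
  {"offset":[0,-0.004,-0.06],"delta_rot":[0,0,0],"jaw":0.085},
  {"offset":[0,-0.004,-0.06],"delta_rot":[0,0,0],"jaw":0.085},
  {"offset":[0,-0.004,-0.06],"delta_rot":[0,0,0],"jaw":0.085},
])

```text
t: 3.45
position: [0.5456, 0.0024, 0.0611]
ee_rot: [-3.142, -0.0, 2.701]
ft_force: [0.3, -0.6, -0.8]
gripper_width: 0.0848
finger_force: 0.0
```

```bash
python3 - <<'E'
from m import *
s=sense();print(s['position'],s['ft_force'])
a=grab_frame('side');b=grab_frame('wrist')
a=cv2.resize(a[180:300,200:340],(560,480),interpolation=cv2.INTER_CUBIC)
cv2.imwrite('pics/s2.png',a[:,:,::-1]);cv2.imwrite('pics/w2.png',b[:,:,::-1])
E
```

```text
[0.54556476 0.00243309 0.06109418] [ 0.31976257 -0.57973155 -0.81743872]
```

View pics/s2.png

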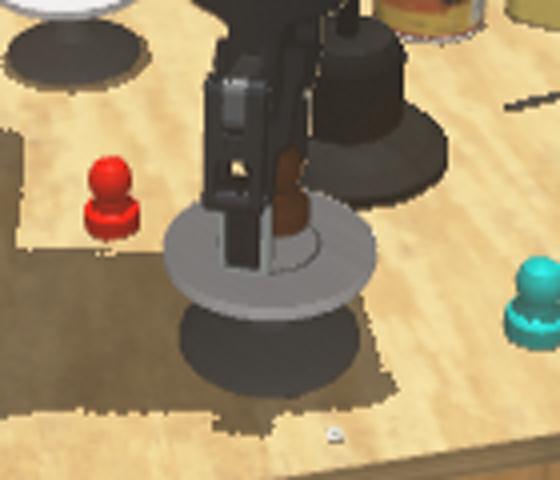

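View pics/w2.png

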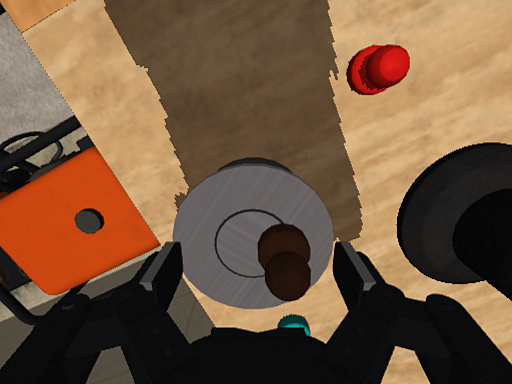

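In the side crop the near finger hangs just above the plate and clear of the finial. In the wrist view the circle's centre is at about (251,243) and the foot at about (284,248), between the fingers. I'll turn these into millimetres.

```bash
cat > w.py <<'E'
from m import *
def wrist():
    s=sense();c=P('wrist');im=grab_frame('wrist')
    hsv=cv2.cvtColor(im,cv2.COLOR_RGB2HSV).astype(int)
    # brown finial mask
    m=((hsv[...,1]>90)&(hsv[...,2]<110)&(hsv[...,0]<15)).astype(np.uint8)
    pr=proj(c,(.545,0,.06)); roi=np.zeros_like(m);cv2.circle(roi,(int(pr[0]),int(pr[1])),85,1,-1)
    m=cv2.morphologyEx(m&roi,cv2.MORPH_OPEN,np.ones((5,5),np.uint8))
    cs,_=cv2.findContours(m,cv2.RETR_EXTERNAL,cv2.CHAIN_APPROX_NONE);k=max(cs,key=cv2.contourArea)[:,0].astype(float)
    x,y,w,h=cv2.boundingRect(k.astype(np.int32))
    arc=k[k[:,1]<y+.38*h]   # far side of the foot: its top rim or side edge
    W=np.array([ray(c,u,v,.066)[:2] for u,v in arc])
    A=np.c_[2*W,np.ones(len(W))];q=np.linalg.lstsq(A,(W**2).sum(1),rcond=None)[0]
    r=np.sqrt(q[2]+q[0]**2+q[1]**2)
    # plate outline: grey pixels' upper-left rim, fitted circle on z=.06
    g=((hsv[...,1]<40)&(hsv[...,2]>85)&(hsv[...,2]<235)).astype(np.uint8); roi2=roi*0;cv2.circle(roi2,(int(pr[0]),int(pr[1])),95,1,-1)
    g=cv2.morphologyEx(g&roi2,cv2.MORPH_CLOSE,np.ones((5,5),np.uint8))
    cs,_=cv2.findContours(g,cv2.RETR_EXTERNAL,cv2.CHAIN_APPROX_NONE);k2=max(cs,key=cv2.contourArea)[:,0].astype(float)
    k2=k2[(k2[:,1]<pr[1]-8)]
    W2=np.array([ray(c,u,v,.06)[:2] for u,v in k2])
    W2=W2[abs(np.linalg.norm(W2-[.545,0],axis=1)-.05)<.006]
    A=np.c_[2*W2,np.ones(len(W2))];p=np.linalg.lstsq(A,(W2**2).sum(1),rcond=None)[0]
    rp=np.sqrt(p[2]+p[0]**2+p[1]**2)
    print('tcp',s['position'].round(4),'ft',s['ft_force'].round(1),'fin bbox',x,y,w,h)
    print('foot',q[:2].round(4),'r',r.round(4),'plate',p[:2].round(4),'r',rp.round(4),'d(mm)',((p-q)[:2]*1e3).round(1))
    yaw=s['ee_rot'][2];ty=np.array([np.sin(yaw),-np.cos(yaw)]);tx=np.array([np.cos(yaw),np.sin(yaw)])
    e=(q-p)[:2];f=q[:2]-s['position'][:2]
    print('off-centre along tool y %.1f, x %.1f mm; foot from axis y %.1f x %.1f'%(*(1e3*np.array([e@ty,e@tx,f@ty,f@tx])),))
    print('pix plate c',proj(c,[*p[:2],.06]).round(0),'foot',proj(c,[*q[:2],.071]).round(0),'nominal',pr.round(0))
    return im,c,s
E
python3 - <<'E'
from w import *
im,c,s=wrist()
print('ring px',ray(c,251,243,.06)[:2],'foot px',ray(c,284,248,.071)[:2])
E
```

```text
tcp [0.5458 0.0024 0.0616] ft [ 0.   0.8 -0.6] fin bbox 258 224 52 77
foot [0.5519 0.0152] r 0.0147 plate [ 0.5451 -0.0015] r 0.0486 d(mm) [ -6.8 -16.7]
off-centre along tool y 18.0, x 1.0 mm; foot from axis y 14.2 x -0.0
pix plate c [253. 243.] foot [284. 251.] nominal [255. 242.]
ring px [ 0.54445777 -0.00231696] foot px [0.54985052 0.01619276]
```

Request:
send_rows([
  {"offset":[0,0,-0.002],"delta_rot":[0,0,0],"jaw":0.085},
  {"offset":[0,0,-0.004],"delta_rot":[0,0,0],"jaw":0.085},
  {"offset":[0,0,-0.006],"delta_rot":[0,0,0],"jaw":0.085},
  {"offset":[0,0,-0.008],"delta_rot":[0,0,0],"jaw":0.085},
  {"offset":[0,0,-0.009],"delta_rot":[0,0,0],"jaw":0.085},
  {"offset":[0,0,-0.009],"delta_rot":[0,0,0],"jaw":0.085},
  {"offset":[0,0,-0.009],"delta_rot":[0,0,0],"jaw":0.085},
  {"offset":[0,0,-0.009],"delta_rot":[0,0,0],"jaw":0.085},
])

```text
t: 4.4
position: [0.5456, 0.0024, 0.0524]
ee_rot: [3.141, 0.0, 2.701]
ft_force: [-0.6, 0.2, 0.1]
gripper_width: 0.085
finger_force: 0.0
```

```bash
python3 - <<'E'
from w import *
wrist()
E
```

```text
tcp [0.5456 0.0024 0.0524] ft [-0.6  0.2  0.1] fin bbox 258 231 56 84
foot [0.5517 0.015 ] r 0.0149 plate [ 0.5443 -0.0009] r 0.0478 d(mm) [ -7.4 -15.9]
off-centre along tool y 17.5, x 0.1 mm; foot from axis y 14.0 x -0.2
pix plate c [253. 250.] foot [285. 261.] nominal [255. 251.]
```

Request:
send_rows([
  {"offset":[-0.0009,-0.0018,0],"delta_rot":[0,0,0],"jaw":0.085},
  {"offset":[-0.0017,-0.0036,0],"delta_rot":[0,0,0],"jaw":0.085},
  {"offset":[-0.0026,-0.0054,0],"delta_rot":[0,0,0],"jaw":0.085},
  {"offset":[-0.0034,-0.0072,0],"delta_rot":[0,0,0],"jaw":0.085},
  {"offset":[-0.0043,-0.009,0],"delta_rot":[0,0,0],"jaw":0.085},
  {"offset":[-0.0052,-0.0108,0],"delta_rot":[0,0,0],"jaw":0.085},
  {"offset":[-0.006,-0.0126,0],"delta_rot":[0,0,0],"jaw":0.085},
  {"offset":[-0.0069,-0.0144,0],"delta_rot":[0,0,0],"jaw":0.085},
])

```text
t: 5.25
position: [0.5386, -0.0121, 0.0523]
ee_rot: [3.141, 0.0, 2.701]
ft_force: [0.3, -0.0, -0.8]
gripper_width: 0.0848
finger_force: 0.2
```

```bash
python3 - <<'E'
from w import *
im,_,_=wrist();cv2.imwrite('pics/w3.png',im[:,:,::-1])
E
```

```text
tcp [ 0.5386 -0.0121  0.0523] ft [ 0.3 -0.  -0.8] fin bbox 279 232 62 84
foot [0.5505 0.011 ] r 0.0153 plate [ 0.5448 -0.0018] r 0.0485 d(mm) [ -5.7 -12.7]
off-centre along tool y 13.9, x 0.3 mm; foot from axis y 25.9 x -0.9
pix plate c [280. 252.] foot [307. 262.] nominal [283. 251.]
```

View pics/w3.png

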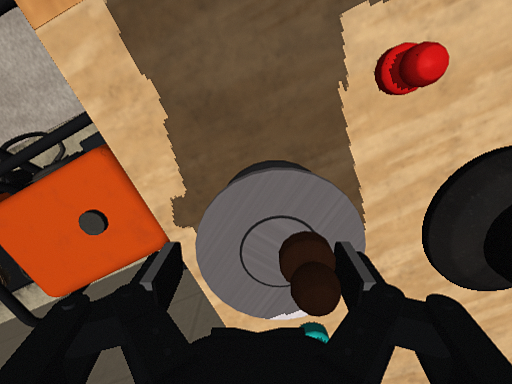

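The wrist view shows the right-hand fingertip touching the foot. The finial is upright at (305,260) and has slid about 4 mm towards the circle's centre at (281,252). I'll push another 10 mm.

Request:
send_rows([
  {"offset":[-0.0005,-0.0011,0],"delta_rot":[0,0,0],"jaw":0.085},
  {"offset":[-0.0011,-0.0023,0],"delta_rot":[0,0,0],"jaw":0.085},
  {"offset":[-0.0016,-0.0034,0],"delta_rot":[0,0,0],"jaw":0.085},
  {"offset":[-0.0021,-0.0045,0],"delta_rot":[0,0,0],"jaw":0.085},
  {"offset":[-0.0027,-0.0056,0],"delta_rot":[0,0,0],"jaw":0.085},
  {"offset":[-0.0032,-0.0068,0],"delta_rot":[0,0,0],"jaw":0.085},
  {"offset":[-0.0038,-0.0079,0],"delta_rot":[0,0,0],"jaw":0.085},
  {"offset":[-0.0043,-0.009,0],"delta_rot":[0,0,0],"jaw":0.085},
])

```text
t: 6.1
position: [0.5343, -0.0211, 0.0523]
ee_rot: [3.141, -0.0, 2.701]
ft_force: [0.9, 0.2, 0.8]
gripper_width: 0.085
finger_force: 0.3
```

```bash
python3 - <<'E'
from w import *
im,_,_=wrist();cv2.imwrite('pics/w4.png',im[:,:,::-1])
E
```

```text
tcp [ 0.5343 -0.0211  0.0523] ft [0.9 0.2 0.8] fin bbox 279 232 62 84
foot [0.5464 0.002 ] r 0.0153 plate [ 0.5446 -0.0018] r 0.0484 d(mm) [-1.8 -3.8]
off-centre along tool y 4.2, x -0.0 mm; foot from axis y 26.1 x -1.1
pix plate c [297. 251.] foot [307. 262.] nominal [300. 251.]
```

View pics/w4.png

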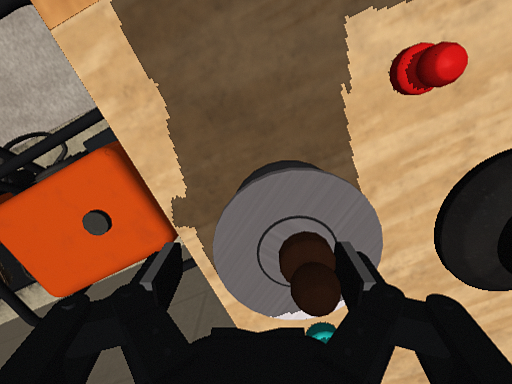

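The finial is upright at (307,262), and the circle's centre is at (298,252), so about 4 mm remains. I'll do that push, then back the finger away.

Request:
send_rows([
  {"offset":[-0.0004,-0.0009,0],"delta_rot":[0,0,0],"jaw":0.085},
  {"offset":[-0.0009,-0.0018,0],"delta_rot":[0,0,0],"jaw":0.085},
  {"offset":[-0.0013,-0.0027,0],"delta_rot":[0,0,0],"jaw":0.085},
  {"offset":[-0.0017,-0.0036,0],"delta_rot":[0,0,0],"jaw":0.085},
  {"offset":[-0.0017,-0.0036,0],"delta_rot":[0,0,0],"jaw":0.085},
  {"offset":[0,0,0],"delta_rot":[0,0,0],"jaw":0.085},
  {"offset":[0.003,0.006,0],"delta_rot":[0,0,0],"jaw":0.085},
  {"offset":[0.004,0.009,0],"delta_rot":[0,0,0],"jaw":0.085},
])

```text
t: 6.95
position: [0.5388, -0.0114, 0.0523]
ee_rot: [3.141, 0.0, 2.701]
ft_force: [-0.2, -0.7, 0.7]
gripper_width: 0.0852
finger_force: 0.0
```

```bash
python3 - <<'E'
from w import *
im,_,_=wrist()
E
```

```text
tcp [ 0.5388 -0.0114  0.0523] ft [-0.2 -0.7  0.7] fin bbox 253 232 56 84
foot [ 0.5443 -0.0013] r 0.0149 plate [ 0.545  -0.0016] r 0.0485 d(mm) [ 0.7 -0.2]
off-centre along tool y -0.1, x 0.7 mm; foot from axis y 11.4 x -0.7
pix plate c [279. 252.] foot [280. 262.] nominal [281. 251.]
```

The finial is centred to within about 1 mm. I'll raise the arm straight up, move it back, and verify from above.

Request:
send_rows([
  {"offset":[0,0,0.01],"delta_rot":[0,0,0],"jaw":0.085},
  {"offset":[0,0,0.03],"delta_rot":[0,0,0],"jaw":0.085},
  {"offset":[0,0,0.06],"delta_rot":[0,0,0],"jaw":0.085},
  {"offset":[0,0,0.1],"delta_rot":[0,0,0],"jaw":0.085},
  {"offset":[0,0,0.14],"delta_rot":[0,0,0],"jaw":0.085},
  {"offset":[0,0,0.18],"delta_rot":[0,0,0],"jaw":0.085},
  {"offset":[0,0,0.2],"delta_rot":[0,0,0],"jaw":0.085},
  {"offset":[0,0,0.2],"delta_rot":[0,0,0],"jaw":0.085},
])

```text
t: 7.8
position: [0.539, -0.0121, 0.256]
ee_rot: [3.14, 0.006, 2.701]
ft_force: [0.1, 0.1, -0.6]
gripper_width: 0.0851
finger_force: 0.0
```

Request:
send_rows([
  {"offset":[-0.01,-0.04,0],"delta_rot":[0,0,0],"jaw":0.085},
  {"offset":[-0.02,-0.08,0],"delta_rot":[0,0,0],"jaw":0.085},
  {"offset":[-0.03,-0.12,0],"delta_rot":[0,0,0],"jaw":0.085},
  {"offset":[-0.04,-0.16,0],"delta_rot":[0,0,0],"jaw":0.085},
  {"offset":[-0.05,-0.2,0],"delta_rot":[0,0,0],"jaw":0.085},
  {"offset":[-0.05,-0.2,0],"delta_rot":[0,0,0],"jaw":0.085},
  {"offset":[-0.05,-0.2,0],"delta_rot":[0,0,0],"jaw":0.085},
  {"offset":[-0.05,-0.2,0],"delta_rot":[0,0,0],"jaw":0.085},
])

```text
t: 8.6
position: [0.4882, -0.2113, 0.2519]
ee_rot: [3.141, -0.001, 2.701]
ft_force: [-0.7, 1.0, 0.4]
gripper_width: 0.0848
finger_force: 0.0
```

```bash
python3 - <<'E'
from m import *
im=grab_frame('top');c=P('top')
for u,v in((322,200),(183,231)):
    g=ray(c,u,v,.06);print(plate(im,c,g)[0]);s,ce,_=dark(im,c,u,v,16);print(s,ce,ray(c,*ce,.071))
t=im[160:280,130:370];s=grab_frame('side')[130:300,150:390]
o=np.vstack([cv2.resize(t,(480,240)),cv2.resize(s,(480,340))]);cv2.imwrite('pics/end.png',o[:,:,::-1])
E
```

```text
(0.545032799243927, -0.00025426989304833114, 0.05038795992732048)
[320 192  12  14 124] [325.81451613 198.57258065] [ 0.54585683 -0.00063185  0.071     ]
(0.48998764157295227, 0.3143632709980011, 0.04997939243912697)
[177 225  12  13 128] [182.4140625 230.8359375] [0.48761264 0.31458883 0.071     ]
```

View pics/end.png

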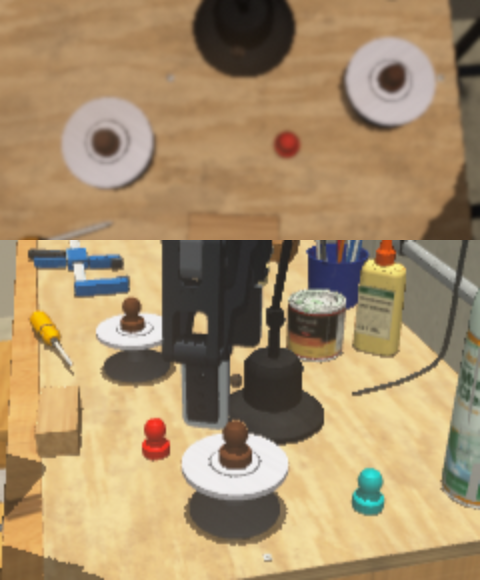

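Both views show finial_1 standing upright inside its circle, about 1 mm off-centre, with everything else unchanged and the gripper clear.

```bash
python3 -c "
from rig import *
print(close_job())"
```

```text
the job is handed in; nothing more can be done
None
```

Finial_1 now stands upright inside the scribed circle, about 1 mm off the plate's centre by the last top view; nothing else was disturbed, and the job is handed in (the hand-in gave no verdict).

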